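# Shut and latch the socket-set case on the flea-market stall

## Task

The teal tool case on the stall stands open: with the fingertips, push its lid over and down until it is fully shut, without slamming it, then fold both black latches down and push them in flush with the front so that the case is fastened. Only push: pick nothing up, do not tip the case or shove it across the stall, and leave the tools in it and the goods around it where they lie.

Things in the scene. Friction and masses are not known exactly. Their poses are not given: they have to be found in the camera images.
- case: teal plastic socket-set case, loose on the table, 3 kg (slides if pushed sideways with some 15 N). Base 190 mm deep (its x) x 300 mm wide (its y) x 50 mm high; 84 mm high with the lid shut. Origin: centre of the underside; x points from the front (latches and carrying handle, towards the robot) to the hinged back, z up.
- case_handle (a point): middle of the fixed carrying handle on the case's front, 24 mm above the table; the handle is a 14 mm bar, 100 mm wide, that sticks out 31 mm from the front face, between the latches
- case_hinge (a point): middle of the lid's hinge line, on the back of the case 50 mm above the table: 95 mm behind the case's origin along its x. The hinge line runs along the case's y.
- lid (a joint): opening angle of the lid, rad: 0 shut, grows as its front edge rises, stop at 1.6; starts between 0.95 and 1.3. Stiff hinge: the lid (0.4 kg) stays where it is left; some 3 N at the front edge, square to it, moves it. A shell 34 mm deep, 190 mm from hinge line to front face, 300 mm wide; its outer face (the top when shut) is flat.
- lid_edge (a point): middle of the lid's outer front edge: the front end of its outer face, 190 mm in front of the hinge line and, with the lid shut, 84 mm above the table (34 mm above the hinge line).
- latch_left (a joint): angle of the black latch at the left (the case's +y) of the lid's front, rad: 0 flat against the case's front, 1.57 sticking straight out, stop at 1.65; starts between 1.1 and 1.6. A plate 44 mm wide, 44 mm long from its pivot, 5 mm thick, with a 3 mm finger lip at its end. It stays where it is left; some 1 N near its end moves it. It closes downwards, then backwards.
- latch_left_pivot (a point): middle of the left latch's pivot line: on the lid's front, 5 mm in front of the lid's front face and 100 mm to the left (the case's +y) of the middle; with the lid shut 72 mm above the table. The line runs along the case's y.
- latch_left_tip (a point): outer middle of the left latch's free end, 42 mm below its pivot when folded; with lid and latch shut, 30 mm above the table and 8.5 mm in front of the case's front face.
- latch_right (a joint): the same for the latch on the right (the case's -y) of the lid's front.
- latch_right_pivot (a point): middle of the right latch's pivot line, 100 mm to the right (the case's -y) of the middle; else as latch_left_pivot.
- latch_right_tip (a point): outer middle of the right latch's free end; else as latch_left_tip.
- pliers: pliers with orange handles, 162 mm long, lying in the front lane of the case; origin under the jaw pivot.
- screwdriver: screwdriver with a yellow handle, 190 mm long, lying in the middle lane of the case; origin under its middle.
- ratchet: socket ratchet with a black grip and steel head, 200 mm long, lying in the rear lane of the case, in front of the row of sockets; origin under its middle.
- phone: white phone with a dark screen, 145 x 72 x 11 mm, lying beside the case, to its left or right; origin: centre of its underside.
- multimeter: yellow multimeter with a black dial, 150 x 76 x 41 mm, lying beside the case on the side away from the phone; origin: centre of its underside.
- adapter: black plug-in mains adapter with brass pins, 75 x 45 x 34 mm, lying behind the case; origin: centre of its underside.
- tape_measure: yellow and black tape measure, 66 x 36 x 62 mm, standing left of the case; origin: centre of its underside.
- disc_drive: computer disc drive, metal with a beige front, 173 x 148 x 42 mm, lying right of the case; origin: centre of its underside.

How it is judged:
On the way, in this order (a step that is already met when the one before it is completed fails the run):
1. the lid is fully shut (value of joint lid below 0.035 rad), for 0.2 s.
2. both latches are pushed in flush, the lid still shut (value of joint lid below 0.035 rad and value of joint each of latch_left, latch_right below 0.12 rad), for 0.2 s.
At the end, for the whole second after the job is handed in: The lid is shut (within 0.035 rad, 7 mm at its front edge) and both latches are flush (within 0.12 rad, 5 mm at their ends); the case stands at rest, level, within 40 mm of where it was; the tools lie in it and the other goods are within 25 mm of where they were (all of step 2 and distance of case from where it was at the start of the episode below 0.04 m and angle between case's own z axis and vertical below 0.05 rad and linear speed of case below 0.01 m/s and distance of each of phone, multimeter, adapter, tape_measure, disc_drive from where it was at the start of the episode below 0.025 m and z of each of pliers, screwdriver, ratchet in the frame of case below 0.035 m); the robot touches nothing.
It fails at once if the lid slams: it falls faster than 2 rad/s over its last 20 degrees (value of joint lid below 0.35 rad and velocity of joint lid below -2 rad/s).
It fails at once if a latch is folded in while the lid is still up (value of joint lid above 0.12 rad and value of joint any of latch_left, latch_right below 0.3 rad).
It fails at once if the case is shoved more than 40 mm, lifted or tipped (distance of case from where it was at the start of the episode above 0.04 m or angle between case's own z axis and vertical above 0.12 rad or height (world z) of case above 0.015 m).
It fails at once if a tool is lifted out of the case or moved more than 80 mm (z of any of pliers, screwdriver, ratchet in the frame of case above 0.045 m or distance of any of pliers, screwdriver, ratchet from where it was at the start of the episode above 0.08 m).
It fails at once if any of the goods around the case is picked up or moved more than 25 mm (distance of any of phone, multimeter, adapter, tape_measure, disc_drive from where it was at the start of the episode above 0.025 m).
It also fails if it takes over 58 s, if anything falls off the work surface, if the arm or the gripper's body presses on something with over 40 N, if the wrist force passes 120 N, or if a joint passes its speed limit or range.

## Robot

A 6-joint arm with a two-finger parallel gripper is mounted at the origin on the work surface. World frame = base frame: x ahead of the robot, y to its left, z up, the work surface at z = 0. Lengths are in m, angles in rad, forces in N, time in s.
With the tool pointing down it reaches from about 0.25 to 0.775 m from the base axis. Payload 8.9 kg.
Tool frame: the origin (TCP) lies at the centre of the arm's flange, where the gripper is bolted on; the fingertips stand 173 mm ahead of it and the grasp point (between the pads) lies 155 mm ahead of it; x points along the fingers, y is the direction in which the jaws open and shut, and the axes are right-handed (so a half turn about x gives the same grasp; the last joint's range is limited). The gripper opens to 85 mm and grips with 20 to 120 N. Pads are 22 mm wide; open, the fingers measure 114 mm over their backs; the gripper's body (76 mm by 85 mm) begins 54 mm behind the grasp point. The pads swing forward as they close: fully open they stand 13 mm farther back than shut.
Start: joints at [-1.315, 0.291, -0.153, 1.127, 0, 1.431], TCP at [0.202, -0.485, 0.405] pointing down, gripper open.
Joint ranges: [-2.52, 2.52], [-0.91, 1.74], [-1.3, 1.37], [-1.96, 2.02], [-1.52, 1.47], [-3.14, 3.14]. Speed limits (rad/s): [2.22, 2.22, 2.79, 3.14, 3.14, 3.14].

## Interface

Orientations are given as [roll, pitch, yaw] about the fixed x, y, z axes, in that order (R = Rz(yaw) Ry(pitch) Rx(roll)).
In Python, from workcell import sensors, imaging, job gives the robot as it stands. The module is installed in compiled form; this text tells all that it offers.
- The arm moves only by the shell command python3 -m handwheel 'ROWS' [FORCE]. ROWS is JSON, a list of rows, each an object of numbers: "tx", "ty", "tz": the shift along the tool's x, y, z in cm; "rx", "ry", "rz": the turn, a rotation vector about the tool's x, y, z in degrees; "grip": the finger opening in cm, from 0 to 8.54. A call has 1 to 20 rows; each row is the pose to reach, as a shift and turn from the pose commanded when the call began, along the tool's axes at that moment; what a row does not reach only later rows make up. A row lasts 1/12 s, in which the tool goes at most 41.7 mm and 7.16 degrees, less where a joint would pass 70% of its speed; a pose out of reach is approached as far as the arm can. A call with a gripper value outside its range is refused whole. The fingers move at their own pace and stop on an object; FORCE is the grip in N (left out, the last holds). Time passes only in rows, so rows that repeat a pose let the fingers close. It gives the time, the measured TCP pose, the force and the opening at its end, in the units of the state.
- sensors.get_state(): the state, without advancing time (a new reading comes with each control period).
- imaging.grab_frame(name): name is "scene" or "top" or "wrist"; returns the picture (384x512x3 uint8, red, green, blue); there is no depth.
- imaging.camera_info(name): a dict with "K" (3x3 intrinsics, pixels), "world_from_camera" (4x4, takes a point from camera to world coordinates); the wrist camera has in their place "mount" (4x4, takes a point from camera to tool coordinates, whose origin is the TCP and whose axes are the tool frame's). Camera axes: x right, y down, z forward; pixel columns grow to the right and rows downward; lengths in m; the calibration is good to about 2 mm. A picture is of the moment at which its call begins: read the wrist's pose just before it. camera_info takes no time and is no camera call.
- job.sign_off(): hands the job in, once; it reports no verdict.
The state is a dict: "time_s": time; "q": joint angles; "qvel": joint speeds; "joint_torque": joint torques, N m; "position": TCP position; "ee_rot": TCP orientation; "ft_force": force on the tool from outside, world axes, zero at the start; "torque": the same for the moment, N m; "grip_width": finger opening in m.
Only numpy, scipy, OpenCV 4.12 (cv2) and the standard library are available. Lean on these libraries where they do the work, as an engineer would, in place of code of your own. Each camera call takes 0.05 s, during which the arm holds its last target.

## Working session

There is one attempt and no reset: what is moved stays moved. The work goes in short steps, Python scripts to look and compute and a shell command to move; the robot and the scene stay as the last step left them, time stands still between calls to the robot, and variables do not carry over. Pictures are saved under pics/ and viewed, and the job is handed in when it is done.

```bash
mkdir -p pics; python3 - <<'E'
from workcell import sensors, imaging
import cv2, numpy as np
np.set_printoptions(precision=4,suppress=True)
s=sensors.get_state()
for k,v in s.items(): print(k,np.round(v,4))
for n in("scene","top"):
    im=imaging.grab_frame(n); cv2.imwrite(f"pics/{n}0.png",im[...,::-1])
    c=imaging.camera_info(n); print(n,c)
print(imaging.camera_info("wrist"))
E
```

```text
time_s 0.0
q [-1.3153  0.2913 -0.1541  1.1267  0.      1.4315]
qvel [ 0.0004 -0.0036  0.0002  0.001  -0.0008  0.0008]
joint_torque [  0.0022 -53.7141  33.1368   0.0157  -0.0001   0.    ]
position [ 0.2019 -0.4844  0.4041]
ee_rot [-1.713   1.5695  1.8234]
ft_force [-0.7224 -1.0692  0.1234]
torque [-0.0145  0.0183 -0.0242]
grip_width 0.0853
scene {'K': array([[378.1309,   0.    , 253.4937],
       [  0.    , 378.1309, 187.6241],
       [  0.    ,   0.    ,   1.    ]]), 'world_from_camera': array([[-0.9672,  0.166 , -0.1923,  0.7614],
       [ 0.254 ,  0.6307, -0.7333,  0.8463],
       [-0.0004, -0.7581, -0.6522,  0.8392],
       [ 0.    ,  0.    ,  0.    ,  1.    ]])}
top {'K': array([[369.1414,   0.    , 255.1734],
       [  0.    , 369.1414, 195.7672],
       [  0.    ,   0.    ,   1.    ]]), 'world_from_camera': array([[-0.0001, -0.9916,  0.1292,  0.4209],
       [-0.9999,  0.0016,  0.0113,  0.0028],
       [-0.0114, -0.1292, -0.9916,  1.0911],
       [ 0.    ,  0.    ,  0.    ,  1.    ]])}
{'K': array([[336.4503,   0.    , 252.2845],
       [  0.    , 336.4503, 192.6542],
       [  0.    ,   0.    ,   1.    ]]), 'mount': array([[ 0.    , -0.3214,  0.947 ,  0.0315],
       [ 1.    , -0.0015, -0.0005, -0.0007],
       [ 0.0016,  0.947 ,  0.3214, -0.0823],
       [ 0.    ,  0.    ,  0.    ,  1.    ]])}
```

View pics/scene0.png

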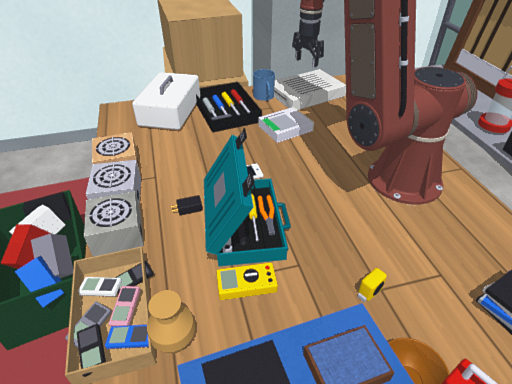

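View pics/top0.png

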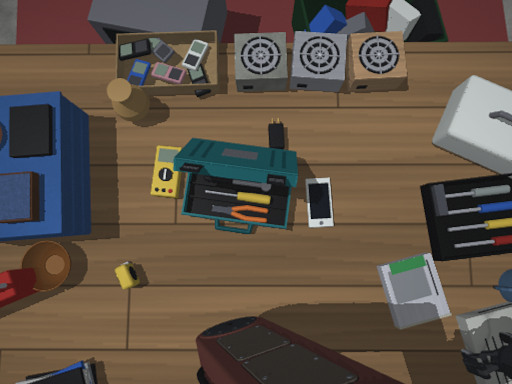

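Scene view: the case is near (250,220) with its lid standing open. Top view: case centred near (238,195), handle at (233,227), lid's top edge in columns 176-298, phone at right (320,202), multimeter at left (166,172). I'll enlarge it.

```bash
python3 - <<'E'
import cv2
a=cv2.imread("pics/top0.png")[125:240,150:345]; cv2.imwrite("pics/topc.png",cv2.resize(a,None,fx=4,fy=4,interpolation=cv2.INTER_CUBIC))
a=cv2.imread("pics/scene0.png")[120:270,190:310]; cv2.imwrite("pics/scenec.png",cv2.resize(a,None,fx=4,fy=4,interpolation=cv2.INTER_CUBIC))
E
```

```text
(no output)
```

View pics/topc.png

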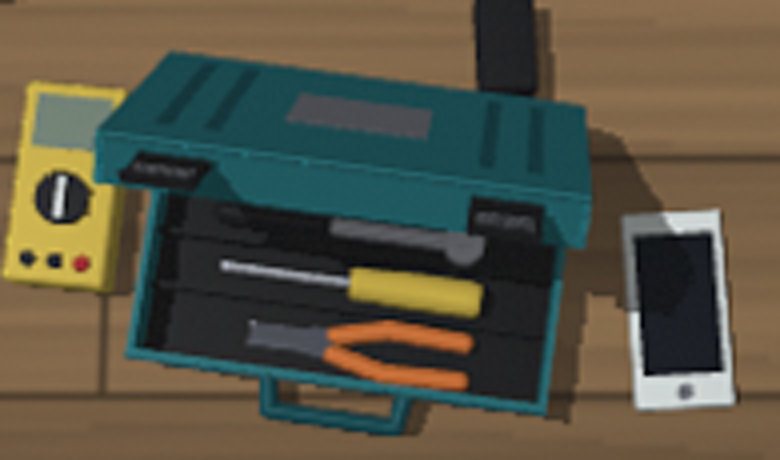

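View pics/scenec.png

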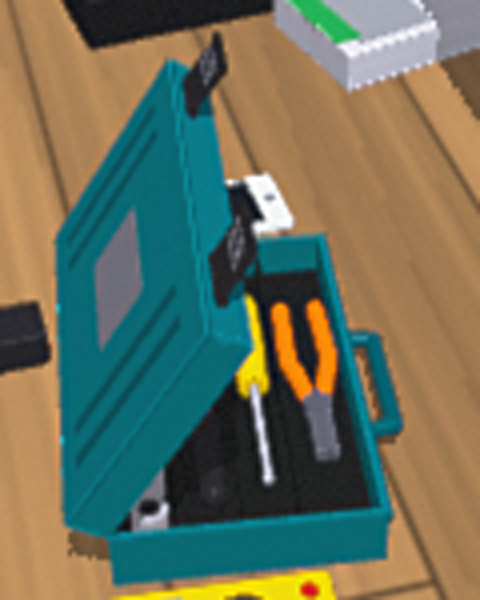

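```bash
cat > h.py <<'E'
import numpy as np
from workcell import imaging
np.set_printoptions(precision=4,suppress=True)
def ray(n,p):
    c=imaging.camera_info(n); d=np.linalg.inv(c["K"])@[p[0],p[1],1]; T=c["world_from_camera"]
    return T[:3,3],T[:3,:3]@d
def onz(n,p,z):
    o,d=ray(n,p); return o+d*(z-o[2])/d[2]
def tri(n1,p1,n2,p2):
    A=0;b=0;L=[]
    for n,p in((n1,p1),(n2,p2)):
        o,d=ray(n,p); d=d/np.linalg.norm(d); P=np.eye(3)-np.outer(d,d); A=A+P; b=b+P@o; L.append((o,P))
    x=np.linalg.solve(A,b); return x,[np.linalg.norm(P@(x-o)) for o,P in L]
def proj(n,X):
    c=imaging.camera_info(n);T=c["world_from_camera"]; u=c["K"]@(T[:3,:3].T@(np.array(X)-T[:3,3])); return u[:2]/u[2]
E
python3 - <<'E'
from h import *
t=lambda x,y:(150+x/4-.4,125+y/4-.4)
s=lambda x,y:(190+x/4-.4,120+y/4-.4)
fl=onz("top",t(127,357),.05);fr=onz("top",t(545,413),.05)
print(fl,fr,np.linalg.norm(fl-fr))
sf=onz("scene",s(386,515),.05); sr=onz("scene",s(325,237),.05); print("scene",sf,sr)
L,_=tri("top",t(95,137),"scene",s(210,335)); R,e=tri("top",t(590,195),"scene",s(172,62)); print(L,_,R,e,np.linalg.norm(L-R))
f=(fl+fr+sf+sr)/4; 
yv=((fl-fr)+(sf-sr)); yv[2]=0; yv/=np.linalg.norm(yv); xv=np.array([yv[1],-yv[0],0]); print("yaw",np.arctan2(xv[1],xv[0]))
hinge=f+.19*xv; print("front mid",f,"origin",f+.095*xv,"hinge",hinge)
for E in(L,R,(L+R)/2):
    d=E-hinge; h=-d@xv; v=d[2]; print("edge",h,d@yv,v,"r",np.hypot(h,v),"lid ang",np.arctan2(v,h)-np.arctan2(.034,.19))
print("goods")
for n,p,z in(("phone",t(680,310),.011),("multi",t(65,185),.041),("adapt",t(505,45),.034),("tape",(127,275),.062)): print(n,onz("top",p,z))
E
```

```text
[0.5052 0.2239 0.05  ] [ 0.4654 -0.0715  0.05  ] 0.2979926774355503
scene [0.5075 0.2242 0.05  ] [ 0.4623 -0.0693  0.05  ]
[0.6222 0.2085 0.2292] [np.float64(0.00028282573058326446), np.float64(0.0002828257305832465)] [ 0.5836 -0.0856  0.23  ] [np.float64(0.0029326198326150438), np.float64(0.002932619832615187)] 0.29665377648282454
yaw -0.1432244825197316
front mid [0.4851 0.0768 0.05  ] origin [0.5791 0.0632 0.05  ] hinge [0.6731 0.0497 0.05  ]
edge 0.07304068708653183 0.14989343060301255 0.1791955028006527 r 0.19350961266575722 lid ang 1.0066794169684323
edge 0.06932986155123654 -0.14673596131001013 0.18003020554932134 r 0.19291838847773043 lid ang 1.026126132174195
edge 0.07118527431888418 0.0015787346465012111 0.179612854174987 r 0.19320486708346646 lid ang 1.0163878976334098
goods
phone [ 0.5425 -0.1742  0.011 ]
multi [0.631  0.2741 0.041 ]
adapt [ 0.7366 -0.0461  0.034 ]
tape [0.3361 0.3666 0.062 ]
```

```bash
cat >> h.py <<'E'
from scipy.spatial.transform import Rotation as Ro
from workcell import sensors
H=np.array([.6731,.0497,.05]); YAW=-.1432
xv=np.array([np.cos(YAW),np.sin(YAW),0]); yv=np.array([-xv[1],xv[0],0])
Rdown=np.c_[[0,0,-1],yv,xv]  # tool x down, y along case y, z = x cross y
def goto(P,R=Rdown):
    "shift (cm, tool axes) and rotvec deg from the current measured pose, P = TCP"
    s=sensors.get_state(); R0=Ro.from_euler("xyz",s["ee_rot"]).as_matrix()
    print("t",s["time_s"],"pos",s["position"],"f",s["ft_force"],"w",s["grip_width"])
    print("  shift cm",100*R0.T@(np.array(P)-s["position"])," turn deg",np.degrees(Ro.from_matrix(R0.T@R).as_rotvec()))
def cp(a,b,z): return H*[1,1,0]+a*xv+b*yv+[0,0,z]   # a from hinge along case x
def where():
    s=sensors.get_state(); R0=Ro.from_euler("xyz",s["ee_rot"]).as_matrix(); t=s["position"]+.173*R0[:,0]
    d=t-H; print("tip in hinge frame x,y, world z",d@xv,d@yv,t[2],"case-frame force",s["ft_force"]@xv,s["ft_force"]@yv,s["ft_force"][2],"t",s["time_s"])
E
python3 - <<'E'
from h import *
s=sensors.get_state(); print(Ro.from_euler("xyz",s["ee_rot"]).as_matrix()); print(np.linalg.det(Rdown))
for R in(Rdown,np.c_[Rdown[:,0],-Rdown[:,1],-Rdown[:,2]]): goto(cp(0,0,.47),R)
E
```

```text
[[-0.0003  0.3846 -0.9231]
 [ 0.0011 -0.9231 -0.3846]
 [-1.     -0.0011 -0.0001]]
1.0
t 0.1 pos [ 0.2019 -0.4844  0.4042] f [-0.1376  0.4622 -0.1535] w 0.08548544383789218
  shift cm [ -6.5355 -31.1866 -64.0421]  turn deg [-149.174    -0.0877    0.0135]
t 0.1 pos [ 0.2019 -0.4844  0.4042] f [-0.1376  0.4622 -0.1535] w 0.08548544383789218
  shift cm [ -6.5355 -31.1866 -64.0421]  turn deg [30.826   0.0101  0.0658]
```

```bash
sed -i 's/def goto(P,R=Rdown)/Rf=np.c_[Rdown[:,0],-Rdown[:,1],-Rdown[:,2]]\ndef goto(P,R=Rf)/' h.py
python3 -m handwheel '[{"tx":-4,"grip":0},{"tx":-6.5,"rx":6,"grip":0},{"tx":-6.5,"ty":-31.2,"tz":-64,"rx":30.8,"grip":0},{"tx":-6.5,"ty":-31.2,"tz":-64,"rx":30.8,"grip":0},{"tx":-6.5,"ty":-31.2,"tz":-64,"rx":30.8,"grip":0},{"tx":-6.5,"ty":-31.2,"tz":-64,"rx":30.8,"grip":0},{"tx":-6.5,"ty":-31.2,"tz":-64,"rx":30.8,"grip":0},{"tx":-6.5,"ty":-31.2,"tz":-64,"rx":30.8,"grip":0},{"tx":-6.5,"ty":-31.2,"tz":-64,"rx":30.8,"grip":0},{"tx":-6.5,"ty":-31.2,"tz":-64,"rx":30.8,"grip":0},{"tx":-6.5,"ty":-31.2,"tz":-64,"rx":30.8,"grip":0},{"tx":-6.5,"ty":-31.2,"tz":-64,"rx":30.8,"grip":0},{"tx":-6.5,"ty":-31.2,"tz":-64,"rx":30.8,"grip":0},{"tx":-6.5,"ty":-31.2,"tz":-64,"rx":30.8,"grip":0},{"tx":-6.5,"ty":-31.2,"tz":-64,"rx":30.8,"grip":0},{"tx":-6.5,"ty":-31.2,"tz":-64,"rx":30.8,"grip":0},{"tx":-6.5,"ty":-31.2,"tz":-64,"rx":30.8,"grip":0},{"tx":-6.5,"ty":-31.2,"tz":-64,"rx":30.8,"grip":0}]' 20
python3 - <<'E'
from h import *
goto(cp(0,0,.47)); where()
E
```

```text
t 0.1 pos [ 0.2019 -0.4844  0.4042] f [-0.1376  0.4622 -0.1535] w 0.08548544383789218
  shift cm [ -6.5355 -31.1866 -64.0421]  turn deg [30.826   0.0101  0.0658]
tip in hinge frame x,y, world z -0.390249081537308 -0.5957300505184188 0.23120468428430177 case-frame force -0.20220145064470674 0.4378584838144447 -0.15354255598702504 t 0.1$[0]: bad value
```

The call was refused ("bad value" in row 0). I'll try a tiny call with every key given.

```bash
python3 -m handwheel '[{"tx":-4,"ty":0,"tz":0,"rx":0,"ry":0,"rz":0,"grip":0.1}]' 20
```

```text
time_s: 0.18
position: [0.2014, -0.4826, 0.4383]
ee_rot: [-1.71, 1.558, 1.826]
ft_force: [0.0, -0.5, -0.0]
grip_width: 0.0754
```

```bash
python3 -m handwheel '[{"tx":-1,"grip":0.1}]'
```

```text
$[0]: bad value
```

All keys must be present. I'll go on from here.

```bash
python3 -m handwheel '[{"tx":-2.5,"ty":0,"tz":0,"rx":6,"ry":0,"rz":0,"grip":0},{"tx":-2.5,"ty":-31.2,"tz":-64,"rx":30.8,"ry":0,"rz":0,"grip":0},{"tx":-2.5,"ty":-31.2,"tz":-64,"rx":30.8,"ry":0,"rz":0,"grip":0},{"tx":-2.5,"ty":-31.2,"tz":-64,"rx":30.8,"ry":0,"rz":0,"grip":0},{"tx":-2.5,"ty":-31.2,"tz":-64,"rx":30.8,"ry":0,"rz":0,"grip":0},{"tx":-2.5,"ty":-31.2,"tz":-64,"rx":30.8,"ry":0,"rz":0,"grip":0},{"tx":-2.5,"ty":-31.2,"tz":-64,"rx":30.8,"ry":0,"rz":0,"grip":0},{"tx":-2.5,"ty":-31.2,"tz":-64,"rx":30.8,"ry":0,"rz":0,"grip":0},{"tx":-2.5,"ty":-31.2,"tz":-64,"rx":30.8,"ry":0,"rz":0,"grip":0},{"tx":-2.5,"ty":-31.2,"tz":-64,"rx":30.8,"ry":0,"rz":0,"grip":0},{"tx":-2.5,"ty":-31.2,"tz":-64,"rx":30.8,"ry":0,"rz":0,"grip":0},{"tx":-2.5,"ty":-31.2,"tz":-64,"rx":30.8,"ry":0,"rz":0,"grip":0},{"tx":-2.5,"ty":-31.2,"tz":-64,"rx":30.8,"ry":0,"rz":0,"grip":0},{"tx":-2.5,"ty":-31.2,"tz":-64,"rx":30.8,"ry":0,"rz":0,"grip":0},{"tx":-2.5,"ty":-31.2,"tz":-64,"rx":30.8,"ry":0,"rz":0,"grip":0},{"tx":-2.5,"ty":-31.2,"tz":-64,"rx":30.8,"ry":0,"rz":0,"grip":0},{"tx":-2.5,"ty":-31.2,"tz":-64,"rx":30.8,"ry":0,"rz":0,"grip":0},{"tx":-2.5,"ty":-31.2,"tz":-64,"rx":30.8,"ry":0,"rz":0,"grip":0}]' 20
python3 - <<'E'
from h import *
goto(cp(0,0,.47)); where()
E
```

```text
time_s: 1.68
position: [0.6576, 0.0094, 0.469]
ee_rot: [-1.516, 1.552, 1.525]
ft_force: [0.7, -0.5, 0.1]
grip_width: -0.0001
t 1.6833 pos [0.6576 0.0094 0.469 ] f [ 0.7344 -0.4596  0.0748] w -7.095871591129693e-05
  shift cm [-0.0228 -4.167  -1.1397]  turn deg [2.4656 0.0817 1.0707]
tip in hinge frame x,y, world z -0.009911358998540794 -0.03888347748603429 0.29603468409884903 case-frame force 0.7924789242721045 -0.3500862343947138 0.07480199099634383 t 1.6833
```

```bash
python3 -m handwheel '[{"tx":0,"ty":-3,"tz":-1,"rx":2.5,"ry":0,"rz":1,"grip":0},{"tx":0,"ty":-3,"tz":-1,"rx":2.5,"ry":0,"rz":1,"grip":0},{"tx":0,"ty":-3,"tz":-1,"rx":2.5,"ry":0,"rz":1,"grip":0}]'
python3 - <<'E'
from h import *
import cv2
goto(cp(-.03,0,.40)); where()
a=imaging.grab_frame("scene")[60:270,150:350,::-1]; b=imaging.grab_frame("wrist")[...,::-1]
cv2.imwrite("pics/s1.png",cv2.resize(a,None,fx=2.8,fy=2.8,interpolation=cv2.INTER_CUBIC)); cv2.imwrite("pics/w1.png",b)
E
```

```text
time_s: 1.93
position: [0.6667, 0.0072, 0.4691]
ee_rot: [-1.439, 1.549, 1.6]
ft_force: [0.1, -0.5, -0.1]
grip_width: -0.0002
t 1.9333 pos [0.6667 0.0072 0.4691] f [ 0.0889 -0.4714 -0.1383] w -0.00019275640385990736
  shift cm [ 7.0119 -4.2718  2.7775]  turn deg [2.3251 0.1855 1.2079]
tip in hinge frame x,y, world z -0.0008938522143769281 -0.03938422738888796 0.2961612493835807 case-frame force 0.1553072506729894 -0.45388874631557635 -0.1383111627598681 t 1.9333
```

View pics/s1.png

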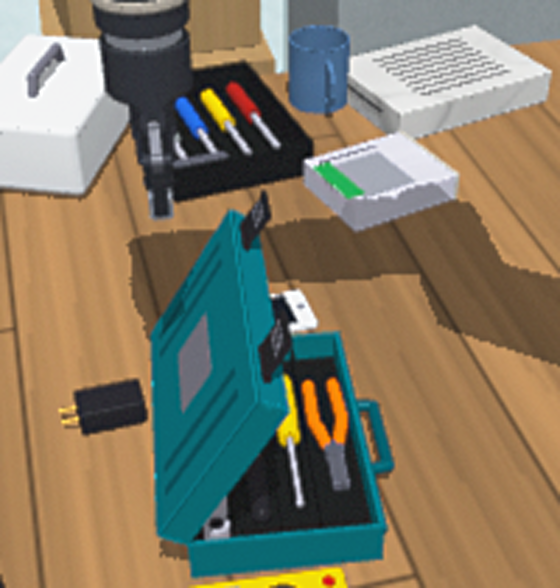

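View pics/w1.png

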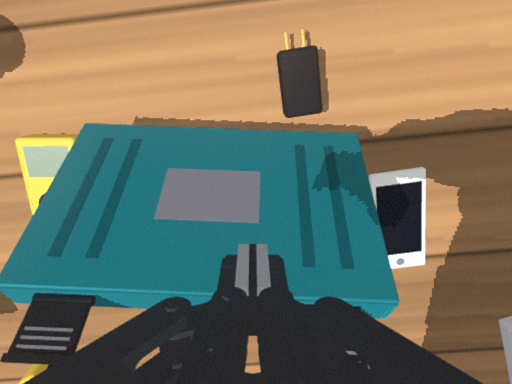

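```bash
python3 - <<'E'
from h import *
s=sensors.get_state(); print(s["q"],s["qvel"])
E
```

```text
[-0.1045  0.5635  0.4381  1.4473  0.0211  3.1406] [-0.004  -0.0145 -0.0037 -0.002   0.0021  0.0001]
```

Joint 6 is at its limit, which stopped that move. I'll turn the tool half way round the other way, which gives the same grasp with joint 6 near 0.

```bash
python3 -m handwheel '[{"tx":0,"ty":0,"tz":0,"rx":-90,"ry":0,"rz":0,"grip":0},{"tx":0,"ty":0,"tz":0,"rx":-90,"ry":0,"rz":0,"grip":0},{"tx":0,"ty":0,"tz":0,"rx":-90,"ry":0,"rz":0,"grip":0},{"tx":0,"ty":0,"tz":0,"rx":-90,"ry":0,"rz":0,"grip":0},{"tx":0,"ty":0,"tz":0,"rx":-90,"ry":0,"rz":0,"grip":0},{"tx":0,"ty":0,"tz":0,"rx":-90,"ry":0,"rz":0,"grip":0},{"tx":0,"ty":0,"tz":0,"rx":-90,"ry":0,"rz":0,"grip":0},{"tx":0,"ty":0,"tz":0,"rx":-90,"ry":0,"rz":0,"grip":0},{"tx":0,"ty":0,"tz":0,"rx":-90,"ry":0,"rz":0,"grip":0},{"tx":0,"ty":0,"tz":0,"rx":-90,"ry":0,"rz":0,"grip":0},{"tx":0,"ty":0,"tz":0,"rx":-90,"ry":0,"rz":0,"grip":0},{"tx":0,"ty":0,"tz":0,"rx":-90,"ry":0,"rz":0,"grip":0},{"tx":0,"ty":0,"tz":0,"rx":-90,"ry":0,"rz":0,"grip":0},{"tx":0,"ty":0,"tz":0,"rx":-90,"ry":0,"rz":0,"grip":0}]'
python3 - <<'E'
from h import *
goto(cp(-.02,0,.45),Rdown); where()
E
```

```text
time_s: 3.2
position: [0.6658, 0.0065, 0.4708]
ee_rot: [-3.104, 1.55, 1.508]
ft_force: [-0.4, 0.2, -0.3]
grip_width: 0.0
t 3.2 pos [0.6658 0.0065 0.4708] f [-0.4248  0.152  -0.252 ] w 3.1809805649354806e-05
  shift cm [ 2.1727 -1.7017 -4.4155]  turn deg [-87.559   -1.0043  -0.8919]
tip in hinge frame x,y, world z -0.0013799395827957558 -0.04018124285049567 0.29781053488715287 case-frame force -0.44213474410592357 0.08986769956368652 -0.2519615605826407 t 3.2
```

```bash
python3 -m handwheel '[{"tx":0,"ty":-1.7,"tz":-4.4,"rx":-87.5,"ry":-1,"rz":-0.9,"grip":0},{"tx":0,"ty":-1.7,"tz":-4.4,"rx":-87.5,"ry":-1,"rz":-0.9,"grip":0},{"tx":0,"ty":-1.7,"tz":-4.4,"rx":-87.5,"ry":-1,"rz":-0.9,"grip":0},{"tx":0,"ty":-1.7,"tz":-4.4,"rx":-87.5,"ry":-1,"rz":-0.9,"grip":0},{"tx":0,"ty":-1.7,"tz":-4.4,"rx":-87.5,"ry":-1,"rz":-0.9,"grip":0},{"tx":0,"ty":-1.7,"tz":-4.4,"rx":-87.5,"ry":-1,"rz":-0.9,"grip":0},{"tx":0,"ty":-1.7,"tz":-4.4,"rx":-87.5,"ry":-1,"rz":-0.9,"grip":0},{"tx":0,"ty":-1.7,"tz":-4.4,"rx":-87.5,"ry":-1,"rz":-0.9,"grip":0},{"tx":0,"ty":-1.7,"tz":-4.4,"rx":-87.5,"ry":-1,"rz":-0.9,"grip":0},{"tx":0,"ty":-1.7,"tz":-4.4,"rx":-87.5,"ry":-1,"rz":-0.9,"grip":0},{"tx":0,"ty":-1.7,"tz":-4.4,"rx":-87.5,"ry":-1,"rz":-0.9,"grip":0},{"tx":0,"ty":-1.7,"tz":-4.4,"rx":-87.5,"ry":-1,"rz":-0.9,"grip":0},{"tx":0,"ty":-1.7,"tz":-4.4,"rx":-87.5,"ry":-1,"rz":-0.9,"grip":0},{"tx":0,"ty":-1.7,"tz":-4.4,"rx":-87.5,"ry":-1,"rz":-0.9,"grip":0}]'
python3 - <<'E'
from h import *
goto(cp(-.03,0,.383),Rdown); where(); print(sensors.get_state()["q"])
for s in(.14,.15,.16):
  for th in(1.02,.9,.75,.6,.45,.3,.15,0): print(s,th,-s*np.cos(th)+.034*np.sin(th)+.011, .05+s*np.sin(th)+.034*np.cos(th))
E
```

```text
time_s: 4.37
position: [0.6536, 0.0521, 0.4716]
ee_rot: [3.102, 1.571, 2.953]
ft_force: [0.9, 1.2, -0.5]
grip_width: 0.0001
t 4.3667 pos [0.6536 0.0521 0.4716] f [ 0.9266  1.1842 -0.5287] w 5.528562577000594e-05
  shift cm [ 8.8584  0.0298 -1.0383]  turn deg [-0.3007 -0.011  -0.0005]
tip in hinge frame x,y, world z -0.019634485811194567 -0.0003519804433531789 0.29858206718595615 case-frame force 0.7481117137594907 1.30432202714758 -0.5287174532131219 t 4.3667
[-0.0318  0.5391  0.4011  1.4329  0.      0.1166]
0.14 1.02 -0.0332995604289526 0.18708956541546692
0.14 0.9 -0.04939228063055859 0.1808005062690503
0.14 0.75 -0.06826072380154158 0.1703068479449767
0.14 0.6 -0.08534914199192377 0.15711135718223404
0.14 0.45 -0.10027376616959295 0.14151037625556326
0.14 0.3 -0.11269942145109929 0.12385426956285817
0.14 0.15 -0.12234705440694356 0.10453955519612933
0.14 0 -0.129 0.084
0.15 1.02 -0.03853321994146908 0.19561064563496053
0.15 0.9 -0.05560838031326522 0.1886337753653251
0.15 0.75 -0.07557761249027978 0.17712323554521003
0.15 0.6 -0.09360249814102055 0.16275778191618437
0.15 0.45 -0.1092782371931197 0.14586003159667554
0.15 0.3 -0.12225278634235535 0.12680947162947154
0.15 0.15 -0.13223476518630395 0.10603393652086532
0.15 0 -0.13899999999999998 0.084
0.16 1.02 -0.04376687945398558 0.2041317258544542
0.16 0.9 -0.06182447999597186 0.19646704446159996
0.16 0.75 -0.08289450117901799 0.18393962314544338
0.16 0.6 -0.10185585429011733 0.16840420665013475
0.16 0.45 -0.11828270821664648 0.15020968693778786
0.16 0.3 -0.13180615123361142 0.12976467369608494
0.16 0.15 -0.14212247596566438 0.10752831784560131
0.16 0 -0.149 0.084
```

```bash
python3 -m handwheel '[{"tx":3,"ty":0,"tz":-0.3,"rx":0,"ry":0,"rz":0,"grip":0},{"tx":6,"ty":0,"tz":-0.5,"rx":0,"ry":0,"rz":0,"grip":0},{"tx":8,"ty":0,"tz":-0.8,"rx":0,"ry":0,"rz":0,"grip":0},{"tx":9.3,"ty":0,"tz":-1,"rx":0,"ry":0,"rz":0,"grip":0},{"tx":10,"ty":0,"tz":-1.2,"rx":0,"ry":0,"rz":0,"grip":0},{"tx":10.2,"ty":0,"tz":-1.5,"rx":0,"ry":0,"rz":0,"grip":0},{"tx":10.2,"ty":0,"tz":-1.7,"rx":0,"ry":0,"rz":0,"grip":0},{"tx":10.3,"ty":0,"tz":-2,"rx":0,"ry":0,"rz":0,"grip":0},{"tx":10.5,"ty":0,"tz":-2.5,"rx":0,"ry":0,"rz":0,"grip":0},{"tx":10.5,"ty":0,"tz":-2.5,"rx":0,"ry":0,"rz":0,"grip":0}]'
python3 - <<'E'
from h import *
where()
import cv2
a=imaging.grab_frame("scene")[60:270,150:350,::-1]
cv2.imwrite("pics/s2.png",cv2.resize(a,None,fx=2.8,fy=2.8,interpolation=cv2.INTER_CUBIC))
E
```

```text
time_s: 5.2
position: [0.6291, 0.0563, 0.3672]
ee_rot: [0.091, 1.569, -0.056]
ft_force: [-0.0, -0.1, 1.9]
grip_width: 0.0005
tip in hinge frame x,y, world z -0.04419107204260301 0.0002650199312055732 0.19421478872570963 case-frame force -0.032916926822122945 -0.08828423371427904 1.8773607760495423 t 5.2
```

View pics/s2.png

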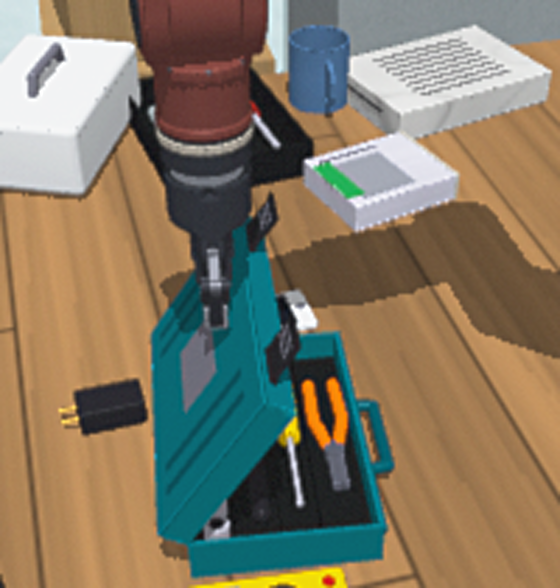

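The fingertips touch the lid near the middle of its outer face and it has begun to turn. The tip is at (215,320) in this view and the case hasn't moved. I'll follow the hinge arc.

```bash
python3 -m handwheel '[{"tx":0.3,"ty":0,"tz":-0.6,"rx":0,"ry":0,"rz":0,"grip":0},{"tx":0.6,"ty":0,"tz":-1.2,"rx":0,"ry":0,"rz":0,"grip":0},{"tx":1,"ty":0,"tz":-1.9,"rx":0,"ry":0,"rz":0,"grip":0},{"tx":1.4,"ty":0,"tz":-2.5,"rx":0,"ry":0,"rz":0,"grip":0},{"tx":1.8,"ty":0,"tz":-3.2,"rx":0,"ry":0,"rz":0,"grip":0},{"tx":2.3,"ty":0,"tz":-3.8,"rx":0,"ry":0,"rz":0,"grip":0},{"tx":2.7,"ty":0,"tz":-4.4,"rx":0,"ry":0,"rz":0,"grip":0},{"tx":3.2,"ty":0,"tz":-5,"rx":0,"ry":0,"rz":0,"grip":0},{"tx":3.8,"ty":0,"tz":-5.5,"rx":0,"ry":0,"rz":0,"grip":0},{"tx":4.4,"ty":0,"tz":-6,"rx":0,"ry":0,"rz":0,"grip":0},{"tx":4.9,"ty":0,"tz":-6.5,"rx":0,"ry":0,"rz":0,"grip":0},{"tx":5.6,"ty":0,"tz":-6.9,"rx":0,"ry":0,"rz":0,"grip":0},{"tx":6.2,"ty":0,"tz":-7.4,"rx":0,"ry":0,"rz":0,"grip":0},{"tx":6.8,"ty":0,"tz":-7.8,"rx":0,"ry":0,"rz":0,"grip":0}]'
python3 - <<'E'
from h import *
where()
import cv2
a=imaging.grab_frame("scene")[60:270,150:350,::-1]
cv2.imwrite("pics/s3.png",cv2.resize(a,None,fx=2.8,fy=2.8,interpolation=cv2.INTER_CUBIC))
E
```

```text
time_s: 6.42
position: [0.5517, 0.0677, 0.2974]
ee_rot: [3.039, 1.57, 2.893]
ft_force: [0.4, -0.9, 1.5]
grip_width: -0.0002
tip in hinge frame x,y, world z -0.12278571546704893 0.0005124292766292591 0.12441361318638999 case-frame force 0.4936809399137689 -0.8037834213496633 1.5419006892204878 t 6.4167
```

View pics/s3.png

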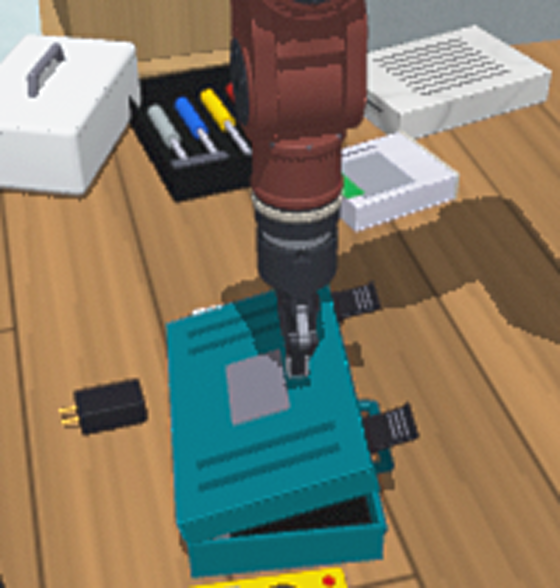

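The lid follows cleanly and is about 0.3 rad open, with both latches still sticking out at (355,300) and (390,427). I'll take the last part slowly.

```bash
python3 -m handwheel '[{"tx":0.5,"ty":0,"tz":-0.3,"rx":0,"ry":0,"rz":0,"grip":0},{"tx":1,"ty":0,"tz":-0.6,"rx":0,"ry":0,"rz":0,"grip":0},{"tx":1.5,"ty":0,"tz":-0.8,"rx":0,"ry":0,"rz":0,"grip":0},{"tx":2,"ty":0,"tz":-1,"rx":0,"ry":0,"rz":0,"grip":0},{"tx":2.4,"ty":0,"tz":-1.2,"rx":0,"ry":0,"rz":0,"grip":0},{"tx":2.8,"ty":0,"tz":-1.4,"rx":0,"ry":0,"rz":0,"grip":0},{"tx":3.2,"ty":0,"tz":-1.5,"rx":0,"ry":0,"rz":0,"grip":0},{"tx":3.5,"ty":0,"tz":-1.6,"rx":0,"ry":0,"rz":0,"grip":0},{"tx":3.8,"ty":0,"tz":-1.65,"rx":0,"ry":0,"rz":0,"grip":0},{"tx":4,"ty":0,"tz":-1.65,"rx":0,"ry":0,"rz":0,"grip":0},{"tx":4,"ty":0,"tz":-1.65,"rx":0,"ry":0,"rz":0,"grip":0}]'
python3 - <<'E'
from h import *
where()
E
```

```text
time_s: 7.38
position: [0.5357, 0.0701, 0.2577]
ee_rot: [3.099, 1.569, 2.953]
ft_force: [0.1, -0.1, 0.3]
grip_width: -0.0003
tip in hinge frame x,y, world z -0.1391565995898994 0.0005601864710802003 0.08470421306690509 case-frame force 0.12843118930508923 -0.09191685080907847 0.32840508643717714 t 7.3833
```

Now I'll press in small steps until the force shows the seat.

```bash
python3 -m handwheel '[{"tx":0.15,"ty":0,"tz":0,"rx":0,"ry":0,"rz":0,"grip":0},{"tx":0.25,"ty":0,"tz":0,"rx":0,"ry":0,"rz":0,"grip":0},{"tx":0.25,"ty":0,"tz":0,"rx":0,"ry":0,"rz":0,"grip":0}]'
python3 - <<'E'
from h import *
where()
E
python3 -m handwheel '[{"tx":0.15,"ty":0,"tz":0,"rx":0,"ry":0,"rz":0,"grip":0},{"tx":0.2,"ty":0,"tz":0,"rx":0,"ry":0,"rz":0,"grip":0},{"tx":0.2,"ty":0,"tz":0,"rx":0,"ry":0,"rz":0,"grip":0}]'
python3 - <<'E'
from h import *
where()
E
```

```text
time_s: 7.63
position: [0.5358, 0.0701, 0.2573]
ee_rot: [0.528, 1.57, 0.382]
ft_force: [-7.9, -0.1, 21.0]
grip_width: -0.0006
tip in hinge frame x,y, world z -0.13876945921393044 0.0006149928243768457 0.08433623752734642 case-frame force -7.791540911292069 -1.2162324798838555 20.960955609268154 t 7.6333
time_s: 7.88
position: [0.5357, 0.0701, 0.2571]
ee_rot: [0.114, 1.569, -0.032]
ft_force: [-15.3, -0.8, 44.9]
grip_width: -0.0001
tip in hinge frame x,y, world z -0.13871202707471217 0.0006280287901467304 0.08415005081480739 case-frame force -15.063159854530978 -2.935483177400623 44.94286586759945 t 7.8833
```

The lid is seated: 45 N at 84 mm, exactly the shut height. I'll lift off, back away and look.

```bash
python3 -m handwheel '[{"tx":-3,"ty":0,"tz":0,"rx":0,"ry":0,"rz":0,"grip":0},{"tx":-6,"ty":0,"tz":0,"rx":0,"ry":0,"rz":0,"grip":0},{"tx":-8,"ty":0,"tz":-3,"rx":0,"ry":0,"rz":0,"grip":0},{"tx":-8,"ty":0,"tz":-6,"rx":0,"ry":0,"rz":0,"grip":0},{"tx":-8,"ty":0,"tz":-9,"rx":0,"ry":0,"rz":0,"grip":0},{"tx":-8,"ty":0,"tz":-11,"rx":0,"ry":0,"rz":0,"grip":0},{"tx":-8,"ty":0,"tz":-11,"rx":0,"ry":0,"rz":0,"grip":0}]'
python3 - <<'E'
from h import *
where()
import cv2
f={n:imaging.grab_frame(n)[...,::-1] for n in("scene","top","wrist")}
for n in f: cv2.imwrite(f"pics/{n}4.png",f[n])
a=cv2.resize(f["scene"][150:275,190:320],None,fx=3,fy=3,interpolation=cv2.INTER_CUBIC)
b=cv2.resize(f["top"][125:250,150:280],None,fx=3,fy=3,interpolation=cv2.INTER_CUBIC)
cv2.imwrite("pics/c4.png",np.hstack([a,b]))
E
```

```text
time_s: 8.47
position: [0.4236, 0.0866, 0.3338]
ee_rot: [-3.097, 1.568, 3.041]
ft_force: [0.4, 0.1, 0.3]
grip_width: 0.0001
tip in hinge frame x,y, world z -0.2527107234487642 0.0008487440120090945 0.1607923269111484 case-frame force 0.3859894734450513 0.17024407965144964 0.3261848319632447 t 8.4667
```

View pics/c4.png

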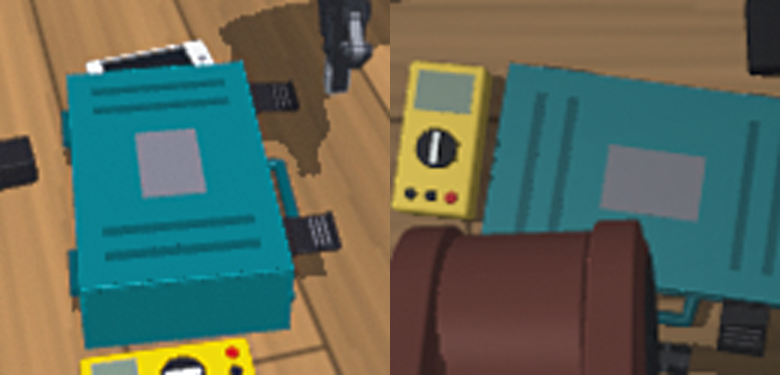

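View pics/wrist4.png

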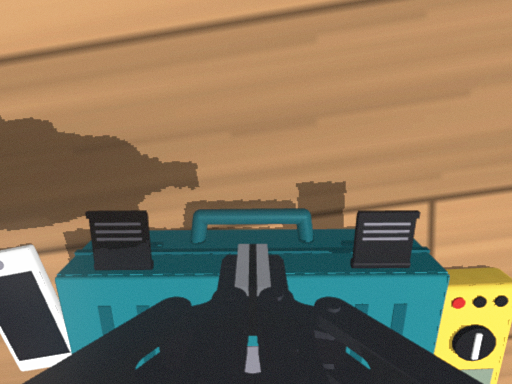

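Shut, with a clean seam. In the wrist view the right latch is at columns 88-151 and the left one at 352-419, with their free ends near row 211. I'll measure the front edge and the latches.

```bash
python3 - <<'E'
from h import *
s=sensors.get_state(); R0=Ro.from_euler("xyz",s["ee_rot"]).as_matrix(); c=imaging.camera_info("wrist"); M=c["mount"]
o=s["position"]+R0@M[:3,3]
def wz(p,z):
    d=R0@M[:3,:3]@np.linalg.inv(c["K"])@[p[0],p[1],1]; return o+d*(z-o[2])/d[2]
for n,p,z in(("edge L",(446,275),.084),("edge R",(61,275),.084),("latch R end",(119,211),.07),("latch L end",(388,211),.07),("R left side",(88,211),.07),("R right",(151,211),.07),("handle mid",(252,209),.031)):
    w=wz(p,z); d=w-H; print(n,w,"case frame",d@xv,d@yv)
# right latch end by scene+top
t=lambda x,y:(150+(x-390)/3-.35,125+y/3-.35); sc=lambda x,y:(190+x/3-.35,150+y/3-.35)
X,e=tri("top",t(720,350),"scene",sc(295,83)); d=X-H; print("R latch inner(+y) end corner tri",X,e,d@xv,d@yv)
X=onz("scene",sc(340,237),.07);d=X-H; print("L latch corner",X,d@xv,d@yv)
goto(cp(-.23,-.1,.30),Rdown)
E
```

```text
edge L [0.5048 0.2215 0.084 ] case frame -0.19109574726883827 0.14602478344121872
edge R [ 0.4623 -0.0635  0.084 ] case frame -0.19248355331620282 -0.14211645376050638
latch R end [ 0.4234 -0.0132  0.07  ] case frame -0.23818806348980726 -0.09789245950658379
latch L end [0.4529 0.1847 0.07  ] case frame -0.23722896552646197 0.1022187103800114
R left side [ 0.42  -0.036  0.07 ] case frame -0.23829858090192946 -0.12095138516154649
R right [0.4269 0.0103 0.07  ] case frame -0.23807397870095096 -0.07408921788079095
handle mid [0.4516 0.0826 0.031 ] case frame -0.22391107454994244 0.0009462814753668211
R latch inner(+y) end corner tri [0.4289 0.0017 0.1053] [np.float64(0.0014364554996531874), np.float64(0.001436455499653182)] -0.23488489864504597 -0.08236245327244716
L latch corner [0.4463 0.1848 0.07  ] -0.24375167590502106 0.10137070007181141
t 8.6167 pos [0.4279 0.0861 0.3342] f [ 0.3514 -0.2621  0.7078] w -0.00032195419689144526
  shift cm [  3.4183 -10.0948   1.8189]  turn deg [-0.1795  0.0721 -0.018 ]
```

The case is where it was (front edge at -0.191 and -0.192 from the hinge). Both latches stick out about 43 mm, at y = ±0.10. I'll go above the right latch.

```bash
python3 -m handwheel '[{"tx":0,"ty":-4,"tz":0.4,"rx":0,"ry":0,"rz":0,"grip":0},{"tx":2,"ty":-7,"tz":0.8,"rx":0,"ry":0,"rz":0,"grip":0},{"tx":4,"ty":-9,"tz":1.2,"rx":0,"ry":0,"rz":0,"grip":0},{"tx":6,"ty":-10.1,"tz":1.2,"rx":0,"ry":0,"rz":0,"grip":0},{"tx":6,"ty":-10.1,"tz":1.2,"rx":0,"ry":0,"rz":0,"grip":0},{"tx":6,"ty":-10.1,"tz":1.2,"rx":0,"ry":0,"rz":0,"grip":0}]'
python3 - <<'E'
from h import *
where()
E
```

```text
time_s: 9.12
position: [0.4246, -0.0161, 0.2732]
ee_rot: [2.967, 1.568, 2.819]
ft_force: [0.6, 0.5, -0.2]
grip_width: 0.0001
tip in hinge frame x,y, world z -0.23699848092761422 -0.10053507967526584 0.1002237438623543 case-frame force 0.5567260626219548 0.5448852831157988 -0.18784861563473954 t 9.1167
```

```bash
python3 -m handwheel '[{"tx":1.2,"ty":0,"tz":0,"rx":0,"ry":0,"rz":0,"grip":0},{"tx":2.2,"ty":0,"tz":0,"rx":0,"ry":0,"rz":0,"grip":0},{"tx":2.9,"ty":0,"tz":0,"rx":0,"ry":0,"rz":0,"grip":0},{"tx":3.6,"ty":0,"tz":0,"rx":0,"ry":0,"rz":0,"grip":0},{"tx":4.1,"ty":0,"tz":0.15,"rx":0,"ry":0,"rz":0,"grip":0},{"tx":4.5,"ty":0,"tz":0.35,"rx":0,"ry":0,"rz":0,"grip":0},{"tx":4.9,"ty":0,"tz":0.7,"rx":0,"ry":0,"rz":0,"grip":0},{"tx":5.2,"ty":0,"tz":1,"rx":0,"ry":0,"rz":0,"grip":0},{"tx":5.5,"ty":0,"tz":1.4,"rx":0,"ry":0,"rz":0,"grip":0},{"tx":5.8,"ty":0,"tz":1.8,"rx":0,"ry":0,"rz":0,"grip":0},{"tx":6,"ty":0,"tz":2.1,"rx":0,"ry":0,"rz":0,"grip":0},{"tx":6.1,"ty":0,"tz":2.4,"rx":0,"ry":0,"rz":0,"grip":0},{"tx":6.1,"ty":0,"tz":2.4,"rx":0,"ry":0,"rz":0,"grip":0}]'
python3 - <<'E'
from h import *
import cv2
where()
f={n:imaging.grab_frame(n)[...,::-1] for n in("scene","wrist")}
a=cv2.resize(f["scene"][150:275,190:320],None,fx=3,fy=3,interpolation=cv2.INTER_CUBIC)
cv2.imwrite("pics/c5.png",np.hstack([a,cv2.resize(f["wrist"],(400,375)) ]))
E
```

```text
time_s: 10.2
position: [0.4486, -0.0193, 0.2126]
ee_rot: [2.341, 1.571, 2.195]
ft_force: [-0.4, 0.0, 0.5]
grip_width: -0.0001
tip in hinge frame x,y, world z -0.21238028003246057 -0.10027804335344319 0.0396073338111185 case-frame force -0.4258711666334138 -0.050758480789100974 0.48380987112000756 t 10.2
```

View pics/c5.png

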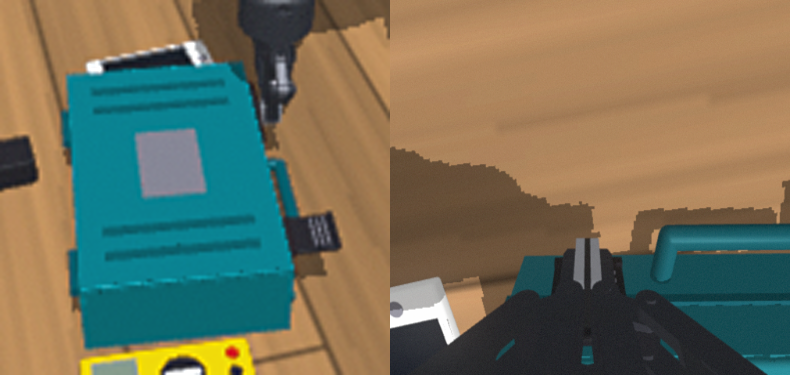

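The right latch is folded down behind the fingertips at (270,120). I'll push it in.

```bash
python3 -m handwheel '[{"tx":0,"ty":0,"tz":0.2,"rx":0,"ry":0,"rz":0,"grip":0},{"tx":0,"ty":0,"tz":0.35,"rx":0,"ry":0,"rz":0,"grip":0},{"tx":0,"ty":0,"tz":0.35,"rx":0,"ry":0,"rz":0,"grip":0}]'
python3 - <<'E'
from h import *
where()
E
```

```text
time_s: 10.55
position: [0.4515, -0.0196, 0.2128]
ee_rot: [3.097, 1.57, 2.95]
ft_force: [-0.7, -0.5, 0.1]
grip_width: -0.0
tip in hinge frame x,y, world z -0.20957245822415924 -0.1002343068623586 0.039772337351635045 case-frame force -0.5992155114568769 -0.5495120429323752 0.12890666606916862 t 10.55
```

```bash
python3 -m handwheel '[{"tx":0,"ty":0,"tz":0.2,"rx":0,"ry":0,"rz":0,"grip":0},{"tx":0,"ty":0,"tz":0.2,"rx":0,"ry":0,"rz":0,"grip":0}]'
python3 - <<'E'
from h import *
where()
E
python3 -m handwheel '[{"tx":0,"ty":0,"tz":0.15,"rx":0,"ry":0,"rz":0,"grip":0},{"tx":0,"ty":0,"tz":0.15,"rx":0,"ry":0,"rz":0,"grip":0}]'
python3 - <<'E'
from h import *
where()
E
```

```text
time_s: 10.72
position: [0.4525, -0.0197, 0.2125]
ee_rot: [-3.132, 1.568, 3.005]
ft_force: [-5.2, 0.5, 3.4]
grip_width: 0.0002
tip in hinge frame x,y, world z -0.20899082854225254 -0.10020400411209537 0.039521569565425824 case-frame force -5.248021888594168 -0.20493096164519592 3.4119937397936324 t 10.7167
time_s: 10.88
position: [0.4529, -0.0197, 0.2123]
ee_rot: [-3.136, 1.565, 3.001]
ft_force: [-10.0, 0.8, 6.2]
grip_width: 0.0
tip in hinge frame x,y, world z -0.20899765995112587 -0.10015551065330679 0.03928995915594863 case-frame force -10.024286293466606 -0.6865744266805911 6.209604760901341 t 10.8833
```

It stopped hard at 10 N. I'll back off and look.

```bash
python3 -m handwheel '[{"tx":0,"ty":0,"tz":-1.5,"rx":0,"ry":0,"rz":0,"grip":0},{"tx":0,"ty":0,"tz":-4,"rx":0,"ry":0,"rz":0,"grip":0},{"tx":0,"ty":0,"tz":-7,"rx":0,"ry":0,"rz":0,"grip":0},{"tx":-3,"ty":0,"tz":-10,"rx":0,"ry":0,"rz":0,"grip":0},{"tx":-6,"ty":1,"tz":-11,"rx":0,"ry":0,"rz":0,"grip":0},{"tx":-6,"ty":1,"tz":-11,"rx":0,"ry":0,"rz":0,"grip":0}]'
python3 - <<'E'
from h import *
import cv2
where()
f={n:imaging.grab_frame(n)[...,::-1] for n in("scene","wrist")}
a=cv2.resize(f["scene"][150:275,190:320],None,fx=3,fy=3,interpolation=cv2.INTER_CUBIC)
cv2.imwrite("pics/c6.png",np.hstack([a,cv2.resize(f["wrist"],(400,375)) ]))
cv2.imwrite("pics/w6.png",f["wrist"])
E
```

```text
time_s: 11.38
position: [0.3465, 0.0067, 0.2762]
ee_rot: [0.121, 1.568, -0.025]
ft_force: [2.4, -1.3, 0.5]
grip_width: -0.0002
tip in hinge frame x,y, world z -0.31659252302658286 -0.08913887094932495 0.1032324704434294 case-frame force 2.593765704027776 -0.9844479854726573 0.5395713787097622 t 11.3833
```

View pics/c6.png

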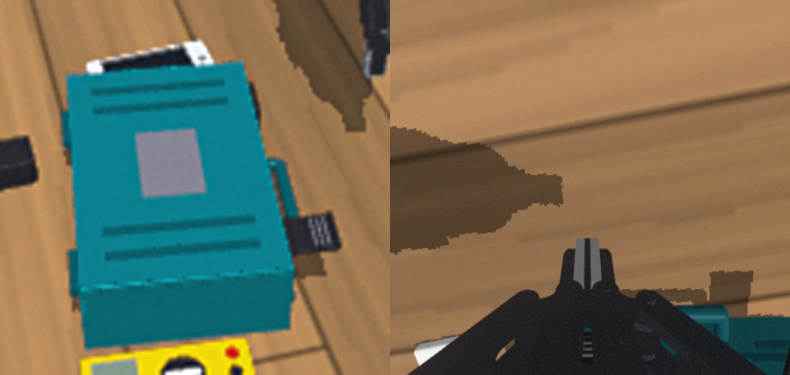

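```bash
python3 - <<'E'
import cv2
a=cv2.imread("pics/w6.png"); cv2.imwrite("pics/w6z.png",cv2.resize(a[200:340,60:460],None,fx=2,fy=2,interpolation=cv2.INTER_CUBIC))
E
```

```text
(no output)
```

View pics/w6z.png

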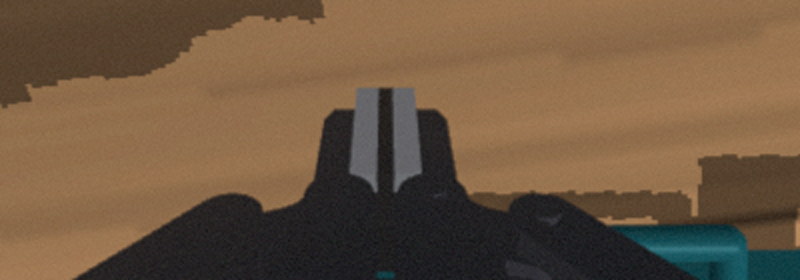

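The right latch lies down (a thin dark strip at (258,105) in the scene view). I'll check it properly later, and do the left latch now.

```bash
python3 -m handwheel '[{"tx":-1,"ty":4,"tz":0,"rx":0,"ry":0,"rz":0,"grip":0},{"tx":-2,"ty":8,"tz":1,"rx":0,"ry":0,"rz":0,"grip":0},{"tx":-2,"ty":12,"tz":3,"rx":0,"ry":0,"rz":0,"grip":0},{"tx":-2,"ty":16,"tz":5,"rx":0,"ry":0,"rz":0,"grip":0},{"tx":-1,"ty":18.9,"tz":7.5,"rx":0,"ry":0,"rz":0,"grip":0},{"tx":0,"ty":18.9,"tz":7.9,"rx":0,"ry":0,"rz":0,"grip":0},{"tx":0,"ty":18.9,"tz":7.9,"rx":0,"ry":0,"rz":0,"grip":0},{"tx":0,"ty":18.9,"tz":7.9,"rx":0,"ry":0,"rz":0,"grip":0}]'
python3 - <<'E'
from h import *
where(); goto(cp(-.237,.1,.2732),Rdown)
E
```

```text
time_s: 12.15
position: [0.453, 0.1813, 0.2711]
ee_rot: [-2.787, 1.567, -2.933]
ft_force: [-0.7, -0.5, 0.3]
grip_width: 0.0004
tip in hinge frame x,y, world z -0.23724983234793678 0.09859259547917165 0.09808682302737456 case-frame force -0.6679480301439928 -0.5634399826772593 0.2578112109425673 t 12.15
t 12.15 pos [0.453  0.1813 0.2711] f [-0.7415 -0.4623  0.2578] w 0.00038323983807915215
  shift cm [-0.2115  0.1178 -0.0376]  turn deg [-0.1521 -0.2038  0.0751]
```

Same arc as on the right, 2 mm less deep, and carrying on to the light contact.

```bash
python3 -m handwheel '[{"tx":1,"ty":0,"tz":0,"rx":0,"ry":0,"rz":0,"grip":0},{"tx":2,"ty":0,"tz":0,"rx":0,"ry":0,"rz":0,"grip":0},{"tx":2.7,"ty":0,"tz":0,"rx":0,"ry":0,"rz":0,"grip":0},{"tx":3.4,"ty":0,"tz":0,"rx":0,"ry":0,"rz":0,"grip":0},{"tx":3.9,"ty":0,"tz":0.15,"rx":0,"ry":0,"rz":0,"grip":0},{"tx":4.3,"ty":0,"tz":0.35,"rx":0,"ry":0,"rz":0,"grip":0},{"tx":4.7,"ty":0,"tz":0.7,"rx":0,"ry":0,"rz":0,"grip":0},{"tx":5,"ty":0,"tz":1,"rx":0,"ry":0,"rz":0,"grip":0},{"tx":5.3,"ty":0,"tz":1.4,"rx":0,"ry":0,"rz":0,"grip":0},{"tx":5.6,"ty":0,"tz":1.8,"rx":0,"ry":0,"rz":0,"grip":0},{"tx":5.8,"ty":0,"tz":2.1,"rx":0,"ry":0,"rz":0,"grip":0},{"tx":5.9,"ty":0,"tz":2.4,"rx":0,"ry":0,"rz":0,"grip":0},{"tx":5.9,"ty":0,"tz":2.6,"rx":0,"ry":0,"rz":0,"grip":0},{"tx":5.9,"ty":0,"tz":2.75,"rx":0,"ry":0,"rz":0,"grip":0},{"tx":5.9,"ty":0,"tz":2.75,"rx":0,"ry":0,"rz":0,"grip":0}]'
python3 - <<'E'
from h import *
where()
E
python3 -m handwheel '[{"tx":0,"ty":0,"tz":0.15,"rx":0,"ry":0,"rz":0,"grip":0},{"tx":0,"ty":0,"tz":0.25,"rx":0,"ry":0,"rz":0,"grip":0},{"tx":0,"ty":0,"tz":0.25,"rx":0,"ry":0,"rz":0,"grip":0}]'
python3 - <<'E'
from h import *
where()
E
```

```text
time_s: 13.4
position: [0.4797, 0.1774, 0.2135]
ee_rot: [3.087, 1.568, 2.941]
ft_force: [-4.6, 1.4, 0.5]
grip_width: -0.0
tip in hinge frame x,y, world z -0.21012624688999804 0.09877793829701942 0.04048533872981072 case-frame force -4.744709824868576 0.7695028682346221 0.5456580588243636 t 13.4
time_s: 13.65
position: [0.4804, 0.1772, 0.2134]
ee_rot: [3.102, 1.564, 2.957]
ft_force: [-13.2, 3.6, 8.8]
grip_width: 0.0002
tip in hinge frame x,y, world z -0.21005715610773137 0.09878394376037118 0.04036704175855951 case-frame force -13.608051344797493 1.7137266221965608 8.844473204960545 t 13.65
```

Both stop at the same depth. I'll retreat and tilt the wrist camera to look at the case's front.

```bash
python3 -m handwheel '[{"tx":0,"ty":0,"tz":-2,"rx":0,"ry":0,"rz":0,"grip":0},{"tx":0,"ty":0,"tz":-6,"rx":0,"ry":0,"rz":0,"grip":0},{"tx":-3,"ty":-3,"tz":-9,"rx":0,"ry":0,"rz":0,"grip":0},{"tx":-6,"ty":-6,"tz":-12,"rx":0,"ry":-7,"rz":0,"grip":0},{"tx":-8,"ty":-10,"tz":-15,"rx":0,"ry":-14,"rz":0,"grip":0},{"tx":-8,"ty":-10,"tz":-18,"rx":0,"ry":-21,"rz":0,"grip":0},{"tx":-8,"ty":-10,"tz":-20,"rx":0,"ry":-28,"rz":0,"grip":0},{"tx":-8,"ty":-10,"tz":-20,"rx":0,"ry":-35,"rz":0,"grip":0},{"tx":-8,"ty":-10,"tz":-20,"rx":0,"ry":-35,"rz":0,"grip":0},{"tx":-8,"ty":-10,"tz":-20,"rx":0,"ry":-35,"rz":0,"grip":0},{"tx":-8,"ty":-10,"tz":-20,"rx":0,"ry":-35,"rz":0,"grip":0}]'
python3 - <<'E'
from h import *
import cv2
where()
f={n:imaging.grab_frame(n)[...,::-1] for n in("wrist","scene","top")}
for n in f: cv2.imwrite(f"pics/{n}7.png",f[n])
E
```

```text
time_s: 14.57
position: [0.2706, 0.1073, 0.2943]
ee_rot: [0.001, 0.96, -0.145]
ft_force: [0.4, -0.1, 0.5]
grip_width: -0.0
tip in hinge frame x,y, world z -0.30744780797209537 -0.0005904899748882496 0.15255950171572302 case-frame force 0.3810117523284873 -0.09530805461157159 0.47359676433746195 t 14.5667
```

View pics/wrist7.png

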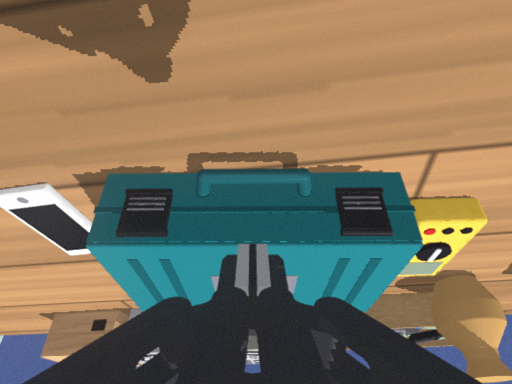

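View pics/top7.png

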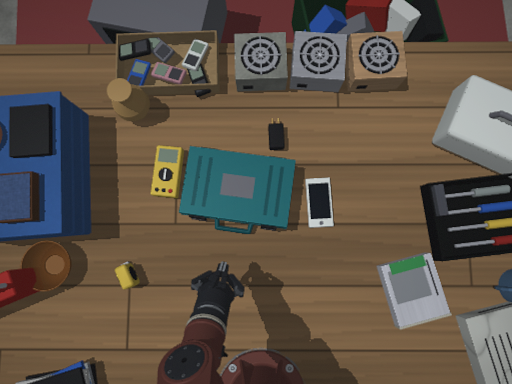

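Both latches lie against the front in the wrist view (right: columns 119-173, left: 336-390). I'll compare their free ends with what flush would give.

```bash
python3 - <<'E'
from h import *
import cv2
s=sensors.get_state(); R0=Ro.from_euler("xyz",s["ee_rot"]).as_matrix(); c=imaging.camera_info("wrist"); M=c["mount"]
Rc=R0@M[:3,:3]; o=s["position"]+R0@M[:3,3]
def pj(a,b,z):
    u=c["K"]@(Rc.T@(cp(a,b,z)-o)); return u[:2]/u[2]
for b in(.1,-.1):
    print("pivot",pj(-.195,b,.072))
    for ph in(0,.12,.25,.4):
        r=.042;t=.0035; print(b,ph,pj(-.195-r*np.sin(ph)-t*np.cos(ph),b,.072-r*np.cos(ph)+t*np.sin(ph)))
print("front lid edge L/R",pj(-.19,.15,.084),pj(-.19,-.15,.084),"bottom",pj(-.19,.15,0),pj(-.19,-.15,0))
a=cv2.imread("pics/wrist7.png"); x=np.hstack([a[160:260,80:210],a[160:260,300:430]]); cv2.imwrite("pics/w7z.png",cv2.resize(x,None,fx=3,fy=3,interpolation=cv2.INTER_CUBIC))
g=cv2.cvtColor(a,cv2.COLOR_BGR2HSV)[...,2]
for col in(140,150,355,365): print(col,g[180:250:2,col])
E
```

```text
pivot [366.2505 232.2096]
0.1 0 [358.3791 191.8286]
0.1 0.12 [359.8463 189.2752]
0.1 0.25 [361.5836 187.0938]
0.1 0.4 [363.7561 185.4119]
pivot [141.1501 232.7626]
-0.1 0 [148.7797 192.4498]
-0.1 0.12 [147.2978 189.912 ]
-0.1 0.25 [145.5482 187.7469]
-0.1 0.4 [143.3667 186.0828]
front lid edge L/R [424.5409 246.8743] [ 83.3545 247.6489] bottom [399.6661 173.1169] [107.6808 174.0505]
140 [ 92  93  93  95  70  38  43  40  37  88  40  64 111  33  94  69  35  38
  39  39  38  34  36  42  40  46  50  46  58  95  97  95 105 143 160]
150 [ 94  97  92  93  73  32  44  34  44  97  40  64  84  34  93  62  31  41
  36  39  39  39  39  35  40  40  49  52  54  94  98  97 109 144 158]
355 [ 91  93  97  94  43  37  52  31  78  70  26  92  48  49 112  27  34  34
  31  33  38  28  32  38  46  41  49  56  90  93 105  92 125 158 161]
365 [ 95  92  97  95  41  37  34  30  77  61  32  90  51  51 129  33  32  32
  29  38  29  36  32  25  47  39  52  60  90  97 108  93 127 157 164]
```

View pics/w7z.png

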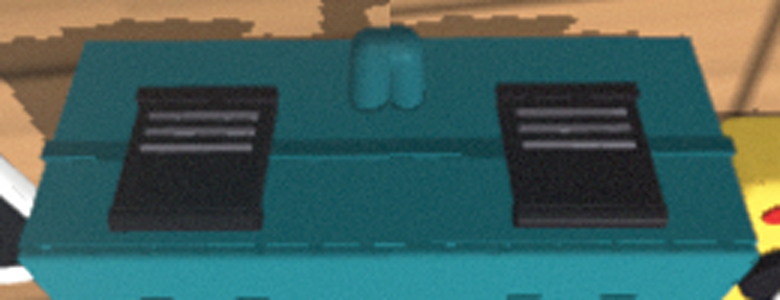

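The case sits where predicted. The latch ends read 1-2 px short of the flush prediction, which is too close to the 0.12 limit to call. I'll press each latch once more lower down, at its lip, where the leverage is best and the stop depth tells.

```bash
python3 - <<'E'
from h import *
goto(cp(-.26,.1,.22),Rdown)
E
```

```text
t 14.7167 pos [0.2714 0.1073 0.2942] f [-0.3499 -0.2627 -0.2564] w 0.0002860513283708937
  shift cm [14.4059 10.0853  7.6858]  turn deg [-0.1981 34.9031  0.0571]
```

```bash
python3 -m handwheel '[{"tx":0,"ty":3,"tz":0,"rx":0,"ry":7,"rz":0,"grip":0},{"tx":0,"ty":6,"tz":0,"rx":0,"ry":14,"rz":0,"grip":0},{"tx":0,"ty":9,"tz":0,"rx":0,"ry":21,"rz":0,"grip":0},{"tx":0,"ty":10.1,"tz":0,"rx":0,"ry":28,"rz":0,"grip":0},{"tx":0,"ty":10.1,"tz":0,"rx":0,"ry":34.9,"rz":0,"grip":0},{"tx":3,"ty":10.1,"tz":1.6,"rx":0,"ry":34.9,"rz":0,"grip":0},{"tx":6,"ty":10.1,"tz":3.2,"rx":0,"ry":34.9,"rz":0,"grip":0},{"tx":9,"ty":10.1,"tz":4.8,"rx":0,"ry":34.9,"rz":0,"grip":0},{"tx":12,"ty":10.1,"tz":6.4,"rx":0,"ry":34.9,"rz":0,"grip":0},{"tx":14.4,"ty":10.1,"tz":7.7,"rx":0,"ry":34.9,"rz":0,"grip":0},{"tx":14.4,"ty":10.1,"tz":7.7,"rx":0,"ry":34.9,"rz":0,"grip":0},{"tx":14.4,"ty":10.1,"tz":7.7,"rx":0,"ry":34.9,"rz":0,"grip":0}]'
python3 - <<'E'
from h import *
where(); goto(cp(-.22,.1,.199),Rdown)
E
```

```text
time_s: 15.72
position: [0.4303, 0.1854, 0.2185]
ee_rot: [-2.696, 1.569, -2.844]
ft_force: [-0.8, -0.3, -0.6]
grip_width: 0.0002
tip in hinge frame x,y, world z -0.2599715962554992 0.09946937817754076 0.04551883178041821 case-frame force -0.782759127231944 -0.39008515864233884 -0.5759449312809056 t 15.7167
t 15.7167 pos [0.4303 0.1854 0.2185] f [-0.8304 -0.2744 -0.5759] w 0.00024753622451463954
  shift cm [1.9444 0.0596 3.9681]  turn deg [-0.2915 -0.1075  0.0511]
```

```bash
python3 -m handwheel '[{"tx":1,"ty":0,"tz":1.5,"rx":0,"ry":0,"rz":0,"grip":0},{"tx":1.9,"ty":0,"tz":2.8,"rx":0,"ry":0,"rz":0,"grip":0},{"tx":1.9,"ty":0,"tz":3.6,"rx":0,"ry":0,"rz":0,"grip":0},{"tx":1.9,"ty":0,"tz":4.0,"rx":0,"ry":0,"rz":0,"grip":0},{"tx":1.9,"ty":0,"tz":4.3,"rx":0,"ry":0,"rz":0,"grip":0},{"tx":1.9,"ty":0,"tz":4.5,"rx":0,"ry":0,"rz":0,"grip":0}]'
python3 - <<'E'
from h import *
where()
E
python3 -m handwheel '[{"tx":0,"ty":0,"tz":0.25,"rx":0,"ry":0,"rz":0,"grip":0},{"tx":0,"ty":0,"tz":0.25,"rx":0,"ry":0,"rz":0,"grip":0}]'
python3 - <<'E'
from h import *
where()
E
```

```text
time_s: 16.22
position: [0.4737, 0.1794, 0.2016]
ee_rot: [0.204, 1.57, 0.058]
ft_force: [-0.7, 0.7, -1.1]
grip_width: 0.0001
tip in hinge frame x,y, world z -0.2156452896499299 0.09997193668929524 0.028594084899202787 case-frame force -0.8195147052756033 0.5660141129300534 -1.1065861310711453 t 16.2167
time_s: 16.38
position: [0.4764, 0.179, 0.2015]
ee_rot: [0.185, 1.569, 0.039]
ft_force: [-0.4, -0.1, -0.1]
grip_width: -0.0004
tip in hinge frame x,y, world z -0.21283502694110099 0.09995606185368815 0.028487418499191813 case-frame force -0.4053174260912015 -0.1648564034828342 -0.13001255409042672 t 16.3833
```

```bash
python3 -m handwheel '[{"tx":0.2,"ty":0,"tz":0.2,"rx":0,"ry":0,"rz":0,"grip":0},{"tx":0.2,"ty":0,"tz":0.2,"rx":0,"ry":0,"rz":0,"grip":0}]'
python3 - <<'E'
from h import *
where()
E
python3 -m handwheel '[{"tx":0,"ty":0,"tz":0.2,"rx":0,"ry":0,"rz":0,"grip":0},{"tx":0,"ty":0,"tz":0.2,"rx":0,"ry":0,"rz":0,"grip":0}]'
python3 - <<'E'
from h import *
where()
E
```

```text
time_s: 16.55
position: [0.4771, 0.1787, 0.1986]
ee_rot: [-3.022, 1.569, 3.116]
ft_force: [-3.9, 0.7, 0.3]
grip_width: 0.0001
tip in hinge frame x,y, world z -0.21261258905989933 0.09965332838625729 0.025622360940725897 case-frame force -3.9582248247037257 0.12030539164432 0.30267811104120995 t 16.55
time_s: 16.72
position: [0.4777, 0.1784, 0.1982]
ee_rot: [-3.011, 1.566, 3.126]
ft_force: [-10.5, 2.0, 1.8]
grip_width: -0.0002
tip in hinge frame x,y, world z -0.2126556509171989 0.09935599936847454 0.025195058896980788 case-frame force -10.70583591658013 0.4615662170324273 1.76186592486101 t 16.7167
```

The stop at the lip is 2.7 mm farther out than on the plate, which is the 3 mm lip on a flush latch. It took 10.7 N and the case didn't slide. I'll check the right one the same way.

```bash
python3 -m handwheel '[{"tx":-0.5,"ty":0,"tz":-3,"rx":0,"ry":0,"rz":0,"grip":0},{"tx":-2,"ty":0,"tz":-6.5,"rx":0,"ry":0,"rz":0,"grip":0},{"tx":-2,"ty":-4,"tz":-7,"rx":0,"ry":0,"rz":0,"grip":0},{"tx":-2,"ty":-8,"tz":-7,"rx":0,"ry":0,"rz":0,"grip":0},{"tx":-2,"ty":-12,"tz":-7,"rx":0,"ry":0,"rz":0,"grip":0},{"tx":-2,"ty":-16,"tz":-7,"rx":0,"ry":0,"rz":0,"grip":0},{"tx":-2,"ty":-20,"tz":-6,"rx":0,"ry":0,"rz":0,"grip":0},{"tx":-1,"ty":-20,"tz":-4,"rx":0,"ry":0,"rz":0,"grip":0},{"tx":-0.1,"ty":-20,"tz":-2,"rx":0,"ry":0,"rz":0,"grip":0},{"tx":-0.1,"ty":-20,"tz":-0.6,"rx":0,"ry":0,"rz":0,"grip":0},{"tx":-0.1,"ty":-20,"tz":-0.4,"rx":0,"ry":0,"rz":0,"grip":0},{"tx":-0.1,"ty":-20,"tz":-0.4,"rx":0,"ry":0,"rz":0,"grip":0}]'
python3 - <<'E'
from h import *
where()
E
python3 -m handwheel '[{"tx":0,"ty":0,"tz":0.2,"rx":0,"ry":0,"rz":0,"grip":0},{"tx":0,"ty":0,"tz":0.2,"rx":0,"ry":0,"rz":0,"grip":0}]'
python3 - <<'E'
from h import *
where()
E
```

```text
time_s: 17.72
position: [0.4472, -0.019, 0.1999]
ee_rot: [-0.003, 1.57, -0.149]
ft_force: [-0.8, 0.9, 0.2]
grip_width: -0.0
tip in hinge frame x,y, world z -0.213555744552894 -0.10024542753516662 0.026920401862121163 case-frame force -0.9482882264092065 0.7479983334003091 0.20143774350883908 t 17.7167
time_s: 17.88
position: [0.4487, -0.0188, 0.2003]
ee_rot: [0.065, 1.569, -0.08]
ft_force: [-1.1, 0.3, 0.7]
grip_width: 0.0003
tip in hinge frame x,y, world z -0.21213406820543537 -0.09984107324621555 0.02725098875163179 case-frame force -1.1314186245321842 0.18152914444093837 0.7278199779379142 t 17.8833
```

```bash
python3 -m handwheel '[{"tx":0,"ty":0,"tz":0.2,"rx":0,"ry":0,"rz":0,"grip":0},{"tx":0,"ty":0,"tz":0.2,"rx":0,"ry":0,"rz":0,"grip":0}]'
python3 - <<'E'
from h import *
where()
E
python3 -m handwheel '[{"tx":0,"ty":0,"tz":0.15,"rx":0,"ry":0,"rz":0,"grip":0},{"tx":0,"ty":0,"tz":0.15,"rx":0,"ry":0,"rz":0,"grip":0}]'
python3 - <<'E'
from h import *
where()
E
```

```text
time_s: 18.05
position: [0.4498, -0.019, 0.1999]
ee_rot: [3.028, 1.57, 2.883]
ft_force: [-4.4, 0.9, 1.2]
grip_width: -0.0
tip in hinge frame x,y, world z -0.2114429736079451 -0.0998491274912844 0.026905749454305655 case-frame force -4.527603604290338 0.2767001337549361 1.2320771825694212 t 18.05
time_s: 18.22
position: [0.4502, -0.019, 0.1994]
ee_rot: [3.05, 1.567, 2.904]
ft_force: [-10.7, 1.3, 1.5]
grip_width: 0.0002
tip in hinge frame x,y, world z -0.21150520377835255 -0.09978012535120075 0.02644960558369608 case-frame force -10.747689556756383 -0.22194729565146987 1.4723014989365564 t 18.2167
```

The right one gives the same: -0.2115 at the lip against -0.2090 on the plate, so it is flush. I'll retreat for a last look.

```bash
python3 -m handwheel '[{"tx":0,"ty":0,"tz":-3,"rx":0,"ry":0,"rz":0,"grip":0},{"tx":0,"ty":0,"tz":-7,"rx":0,"ry":0,"rz":0,"grip":0},{"tx":-4,"ty":2,"tz":-9,"rx":0,"ry":0,"rz":0,"grip":0},{"tx":-8,"ty":5,"tz":-12,"rx":0,"ry":-7,"rz":0,"grip":0},{"tx":-10,"ty":8,"tz":-15,"rx":0,"ry":-14,"rz":0,"grip":0},{"tx":-10,"ty":10,"tz":-18,"rx":0,"ry":-21,"rz":0,"grip":0},{"tx":-10,"ty":10,"tz":-19,"rx":0,"ry":-28,"rz":0,"grip":0},{"tx":-10,"ty":10,"tz":-19,"rx":0,"ry":-35,"rz":0,"grip":0},{"tx":-10,"ty":10,"tz":-19,"rx":0,"ry":-35,"rz":0,"grip":0},{"tx":-10,"ty":10,"tz":-19,"rx":0,"ry":-35,"rz":0,"grip":0},{"tx":-10,"ty":10,"tz":-19,"rx":0,"ry":-35,"rz":0,"grip":0}]'
python3 - <<'E'
from h import *
import cv2
where()
f={n:imaging.grab_frame(n)[...,::-1] for n in("wrist","top","scene")}
a=f["top"][125:250,150:345]; b=f["wrist"][150:270,70:440]
cv2.imwrite("pics/f8.png",np.vstack([cv2.resize(a,(600,385)),cv2.resize(b,(600,195))]))
t0=cv2.imread("pics/top0.png")
for n,(x0,y0,x1,y1) in dict(multi=(145,140,180,205),phone=(300,170,340,235),adapt=(262,115,292,150),tape=(110,255,145,295)).items():
    d=cv2.absdiff(t0[y0:y1,x0:x1],f["top"][y0:y1,x0:x1]).max(2)>60; print(n,d.mean())
E
```

```text
time_s: 19.13
position: [0.2797, 0.1068, 0.3]
ee_rot: [-0.0, 0.962, -0.147]
ft_force: [-0.6, -0.0, 0.2]
grip_width: 0.0002
tip in hinge frame x,y, world z -0.2986899608350687 4.572167333498793e-05 0.1580871647337987 case-frame force -0.6349285546324687 -0.1380712379594986 0.15468972289518518 t 19.1333
multi 0.045714285714285714
phone 0.03461538461538462
adapt 0.021904761904761906
tape 0.0
```

View pics/f8.png

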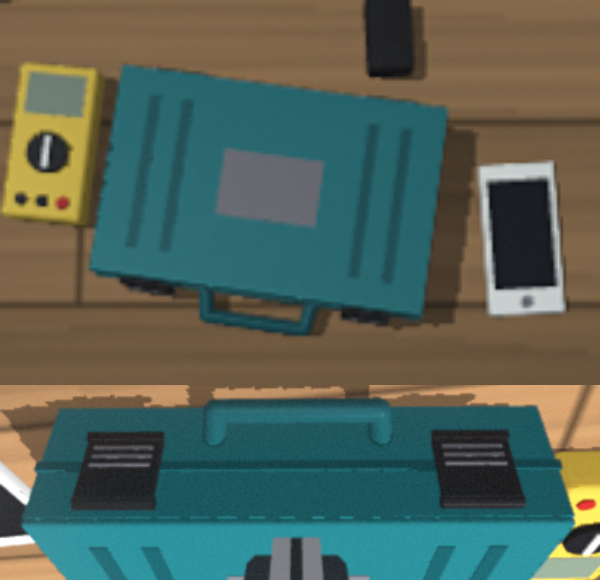

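The picture shows the lid shut and both latches flat at (118,470) and (478,468). The goods are in place and the robot is clear of everything.

```bash
python3 -c "
from workcell import job
print(job.sign_off())"
```

```text
the job is handed in; nothing more can be done
None
```

The tool case is shut and both latches are folded down and pushed in. I handed the job in at about 19 s of the 58 s allowed; it reports no verdict.

**What I did:** With the closed fingertips I pushed the lid over along its hinge arc and pressed it down to its seat. I then folded each latch down and pushed it flat. Afterwards I pressed each latch again at its lip.

**Last checks:**
- **Lid:** it stopped hard at 84 mm, the shut height, under 45 N from the fingertips.
- **Latches:** both stopped hard under about 10 N. The lip stops lie 2.5–2.7 mm outside the plate stops, which fits a 3 mm lip on a flush latch.
- **Case and goods:** the case's front edge measured within about 2 mm of its starting place after the lid was shut, and later views agree. In the top view, small differences at the phone, multimeter and adapter look like lid and shadow changes, not movement. The tape measure's patch is unchanged. I made no separate check of the disc drive, and the tools can't be seen under the shut lid.

**What disagreed:**
- **Latch ends:** after the first push, the wrist picture put them 1–2 pixels short of flush, too close to the 0.12 rad limit to call. That is why I pressed both again. I did not repeat that pixel measurement; the final picture only shows them flat by eye.
- **Refused call:** the first move was refused because every key must be given in each row.
- **Joint 6:** it reached the end of its range on the approach, so I turned the tool half a turn the other way.

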